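# Close the ice well's drain cock under the trolley flap

### The arm

A 7-joint arm with a two-finger parallel gripper is mounted at the origin on the work surface. World frame = base frame: x ahead of the robot, y to its left, z up, the work surface at z = 0. Lengths are in mm, angles in rad, forces in N, time in s.
With the tool pointing down it reaches from about 425 to 950 mm from the base axis. Payload 4.7 kg.
Tool frame: the origin (TCP) lies at the very end of the fingers, on their centre line; the grasp point (between the pads) lies 19 mm behind it (grip_point_offset is the distance from the TCP to the grasp point, in mm); z points along the fingers, y is the line along which they close (so a half turn about z gives the same grasp; the last joint's range is limited). The gripper opens to 85 mm and grips with 20 to 120 N. Pads are 22 mm wide; open, the fingers measure 114 mm over their backs; the gripper's body (76 mm by 85 mm) begins 54 mm behind the grasp point. The pads swing forward as they close: fully open they stand 13 mm farther back than shut.
Start: joints at [1.082, 0.469, -0.049, 1.532, 0.024, 1.141, -0.082], TCP at [299.591, -604.892, 231.335] pointing down, gripper open.
Joint ranges: [-2.59, 2.59], [-0.33, 1.99], [-1.39, 1.29], [0.1, 2.45], [-1.04, 4.18], [0.21, 1.99], [-2.66, 2.66]. Speed limits (rad/s): [2.57, 2.57, 3.14, 3.14, 3.14, 3.14, 3.14].

### API

Orientations are given as a unit quaternion [x, y, z, w].
In Python, from station import * gives the robot as it stands.
- The arm moves only by the shell command python3 -m inch 'ROWS' [FORCE]. ROWS is JSON, a list of rows, each a list of 7 numbers: the turn, a rotation vector about the tool's x, y, z in rad, then the shift along the tool's x, y, z in mm, then the finger opening in mm, from 0 to 85.4. A call has 1 to 5 rows; each row shifts and turns the commanded pose from where the row before left it, along the tool's axes as they then stand; what a row does not reach is not made up. A row lasts 1/8 s, in which the tool goes at most 62.5 mm and 10.7 degrees, less where a joint would pass 70% of its speed; a pose out of reach is approached as far as the arm can. A call is refused whole if a number of a shift passes 62.5 or a number of a turn 0.188, either way. A call with a gripper value outside its range is refused whole. The fingers move at their own pace and stop on an object; FORCE is the grip in N (left out, the last holds). Time passes only in rows, so rows that do not move let the fingers close. It gives the time, the measured TCP pose, the force, the opening and the grip force at its end, in the units of the state.
- read_state(): the state, without advancing time (a new reading comes with each control period).
- camera(name): name is "scene" or "top" or "wrist"; returns a dict with "image" (400x640x3 uint8, blue, green, red), "fovy" (degrees; the focal length in pixels is half the picture's height over the tangent of half this angle, whatever the lens; pixels are square), "cx", "cy" (the principal point, pixels), "R" (3x3) and "t" (3): a world point X has camera coordinates R X + t; the wrist camera has in their place "tool_from_camera" (4x4, takes a point from camera to tool coordinates, whose origin is the TCP and whose axes are the flange's). Camera axes: x right, y down, z forward; pixel columns grow to the right and rows downward; lengths in mm; the calibration is good to about 2 mm. A picture is of the moment at which its call begins: read the wrist's pose just before it. There is no depth.
- finish_job(): hands the job in; it is judged then, once.
The state is a dict: "time": time; "joint_positions": joint angles; "dq": joint speeds; "effort": joint torques, N m; "ee_pos": TCP position; "eef_rot": TCP orientation; "ft_force": force on the tool from outside, world axes, zero at the start; "moment": the same for the moment, N m; "width": finger opening in mm; "gripper_force": force on a finger pad.
Only numpy, scipy, OpenCV 4.12 (cv2) and the standard library are available. Lean on these libraries where they do the work, as an engineer would, in place of code of your own. Each camera call takes 0.05 s, during which the arm holds its last target. There are 200 camera calls.

### The job

Get the trolley's ice well ready for ice. Lift the teak flap by its brass bar and set it down on its notched stay so that it stands open by itself (do not let it drop), then turn the red drain cock beneath it clockwise until it is nipped up snugly on its rubber gasket, without forcing it. Let go and leave the flap standing on its stay, with the bucket, shaker, tumbler and tongs where they are.

Things in the scene. Friction and masses are not known exactly. Their poses are not given: they have to be found in the camera images.
- trolley: Teak drinks trolley, 460 x 800 mm top, fixed for the job but parked differently each time. Origin at the middle of the top surface; x across its depth, y along its length, z up. The end at -y is the lift-up flap (266 x 235 mm, 18 mm thick, flush with the top) over a stainless ice pan 240 (x) x 213 (y) mm inside, its floor 84 mm below the top.
- flap (a joint): Opening angle of the flap, rad: 0 = shut, flush with the top; 1.55 = stop, almost upright. It weighs about 0.8 kg and falls shut unless it stands on its stay, which holds it at 1.34.
- hinge (a point): Middle of the flap's hinge line, at the top surface; the hinge line runs along the trolley's x axis, and the flap reaches from it towards the trolley's -y end.
- handle (a point): Middle of the flap's brass bar: round, 12 mm thick, 120 mm long, along the trolley's x axis, 45 mm out beyond the flap's free edge (280 mm from the hinge line, 9 mm below the level of the flap's upper face), free above and below, posts at both ends. Being round, it can turn in a pinch as the flap swings, so that the gripper may keep pointing down.
- stay: Notched brass drop stay, a flat arm 14 mm high and about 160 mm long, at the +x side of the pan. Origin at its pivot under the flap. It rides by its own weight on the catch pin as the flap rises; when the flap passes 1.34 rad (lift to about 1.46 to be sure) the arm drops 8 mm by itself and its notch falls over the pin, and the flap, lowered again, stands on it at 1.34 rad.
- catch_pin: Steel pin, 6 mm thick, on the +x side wall of the pan, on which the stay rides and stands. Fixed to the trolley.
- cock: Red T-bar drain cock in the pan. Origin on its vertical axis at the pan's floor, z up. T-bar along the body's x axis: 56 mm long, 14 mm thick, 24 mm high, from 26 to 50 mm above the floor; white mark at its +x end. Closes clockwise seen from above; at the start 0 to 0.15 rad from fully open (at 0 the bar's x axis stands +1.2 rad from the trolley's x axis), stop at 1.9 rad.
- cock_grip (a point): Middle of the cock's T-bar, on its axis, 38 mm above the pan's floor and 46 mm below the trolley's top; axes as cock. Free turning takes about 0.15 N m (0.05 while held still). After 0.25 to 1.2 rad of closing the cam below meets the gasket and the torque rises by 2 N m per rad. Nipped up snugly: 0.15 to 0.3 N m above the free torque; 0.45 N m above it is forced and spoils the gasket.
- drain: Steel drain fitting, 68 mm across, 4 mm high, in the pan's floor under the cock; inside are the cam's rubber gasket and its seat. Where the gasket bites differs each time with wear and cannot be seen, only felt. Origin on the cock's axis at the pan's floor. Fixed to the trolley. Released, the cock keeps its grip on the gasket by friction, easing back a little.
- bucket_mid (a point): Middle of the stainless ice bucket (156 mm across, 150 mm high), standing on the trolley. To be left alone.
- shaker_mid (a point): Middle of the steel cocktail shaker (88 mm across, 212 mm high), standing on the trolley. To be left alone.
- tumbler_mid (a point): Middle of the glass tumbler (78 mm across, 95 mm high), standing on the strip beside the flap. To be left alone.
- tongs_mid (a point): Middle of the bamboo ice tongs (190 x 35 x 14 mm), lying on the trolley. To be left alone.

How it is judged:
By the outcome, as a careful person would: the job done as asked, in the order asked, and still so for the second after the job is handed in, with the robot touching nothing.
It also fails if it takes over 72 s, if anything falls off the work surface, if the arm or the gripper's body presses on something with over 40 N, if the wrist force passes 120 N, or if a joint passes its speed limit or range.

## Working session

There is one attempt and no reset: what is moved stays moved. The work goes in short steps, Python scripts to look and compute and a shell command to move; the robot and the scene stay as the last step left them, time stands still between calls to the robot, and variables do not carry over. Pictures are saved under pics/ and viewed, at most 12 in all, crops included, and the job is handed in when it is done.

```bash
ls; mkdir -p pics
python3 - <<'E'
from station import *
import cv2,json
s=read_state();print({k:s[k] for k in ('time','ee_pos','eef_rot','ft_force','moment','width')})
for n in ("scene","top"):
    c=camera(n);cv2.imwrite(f"pics/{n}0.png",c["image"]);print(n,c["fovy"],c["cx"],c["cy"],c["R"],c["t"])
c=camera("wrist");print(c["fovy"],c["tool_from_camera"])
E
```

```text
pics
{'time': 0.0, 'ee_pos': array([ 299.30234823, -604.36732356,  230.25539797]), 'eef_rot': array([ 9.73682456e-01,  2.27906769e-01, -2.57270675e-04, -9.55433042e-04]), 'ft_force': array([ 0.19582455, -0.5050942 , -0.40694699]), 'moment': array([ 0.04428774,  0.00262495, -0.04035204]), 'width': 85.36616226666932}
scene 55.51493776352912 315.92768042835434 201.61007754860822 [[-0.78042468  0.62497028 -0.01869389]
 [ 0.48020106  0.57996188 -0.65806623]
 [-0.40043009 -0.52254796 -0.75272795]] [ 431.47572674 -275.81068076 1212.37179822]
top 53.512787808906154 321.4009097675681 199.5772673893338 [[ 0.01972568 -0.99957938 -0.02125929]
 [-0.99736368 -0.01818789 -0.07024874]
 [ 0.06983253  0.02258895 -0.99730294]] [  86.88806166  634.40809324 1077.50077273]
69.56408797290082 [[-3.46364537e-04 -9.49010633e-01 -3.15243872e-01  8.14097525e+01]
 [ 9.99999848e-01 -1.93317627e-04 -5.16755487e-04 -5.54607572e-01]
 [ 4.29464255e-04 -3.15244003e-01  9.49010555e-01 -1.41808238e+02]
 [ 0.00000000e+00  0.00000000e+00  0.00000000e+00  1.00000000e+00]]
```

View pics/top0.png

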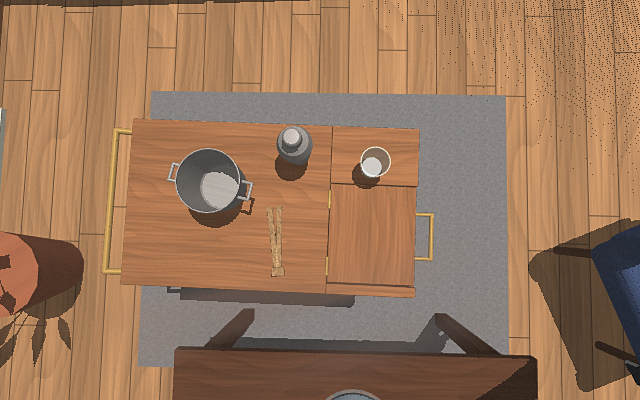

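View pics/scene0.png

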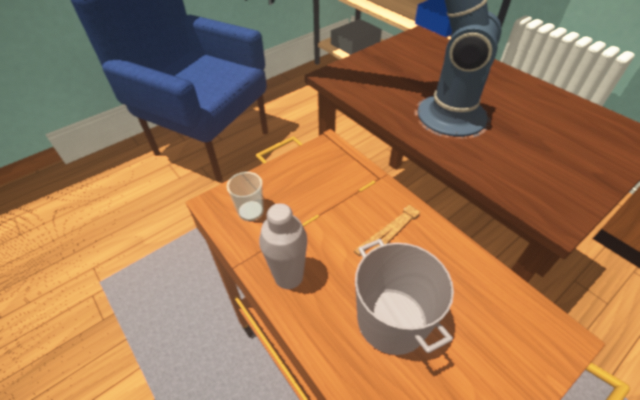

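The top view shows the trolley lying with its -y end (flap, brass bar at about (432,237)) towards the image right, i.e. world -y. The flap runs from hinge column ~329 to ~414. The tumbler is at (374,162).

```bash
cat > h.py <<'E'
import numpy as np,cv2
from station import *
def cams(c,s=None):
    f=200/np.tan(np.radians(c["fovy"]/2));K=np.array([[f,0,c["cx"]],[0,f,c["cy"]],[0,0,1]])
    if "R" in c: return K,np.array(c["R"]),np.array(c["t"])
    from scipy.spatial.transform import Rotation as Q
    T=np.eye(4);T[:3,:3]=Q.from_quat(s["eef_rot"]).as_matrix();T[:3,3]=s["ee_pos"]
    W=np.linalg.inv(T@np.array(c["tool_from_camera"]));return K,W[:3,:3],W[:3,3]
def proj(k,X):
    K,R,t=k;p=(np.atleast_2d(X)@R.T+t)@K.T;return p[:,:2]/p[:,2:]
E
python3 - <<'E'
import cv2,numpy as np
a=cv2.imread("pics/top0.png")
im=cv2.resize(a[110:310,310:450],None,fx=3,fy=3,interpolation=cv2.INTER_CUBIC)
l=cv2.resize(np.vstack([a[105:155,100:170],a[250:300,100:170],a[105:205,100:170]]),None,fx=3,fy=3,interpolation=cv2.INTER_CUBIC)
cv2.imwrite("pics/c1.png",np.hstack([im,l]))
E
```

```text
(no output)
```

View pics/c1.png

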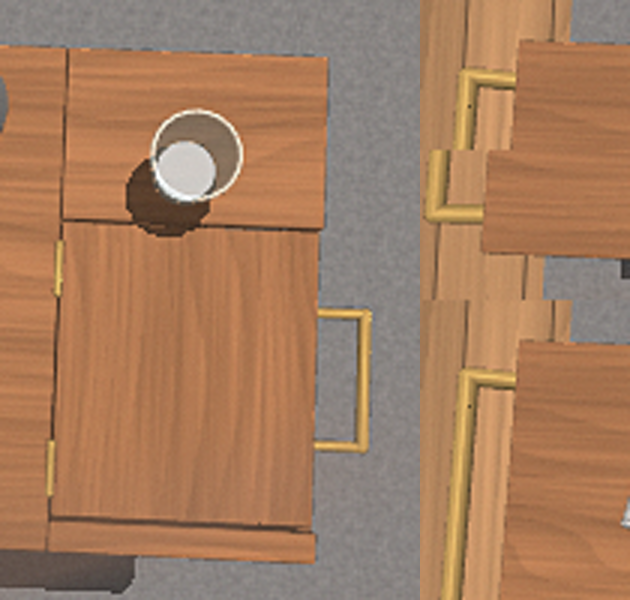

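Crop coordinates /3 + (310,110) give the trolley corners (419,129.3), (415,297.7), (132.7,118.7), (121,283.3); bar ends (432,214.3), (430.7,259.7); flap corners (330.7,184), (327.3,282.7), (416.7,186.7), (414.3,286.7).

```bash
cat > fit.py <<'E'
from h import *
from scipy.optimize import least_squares
c=camera("top");k=cams(c)
px=np.array([(419,129.3),(415,297.7),(132.7,118.7),(121,283.3),(432,214.3),(430.7,259.7),(330.7,184),(327.3,282.7),(416.7,186.7),(414.3,286.7)])
def pts(p):
    x,y,z,a,xf,yh=p
    P=np.array([(230,-400,0),(-230,-400,0),(230,400,0),(-230,400,0),(xf+60,yh-280,-9),(xf-60,yh-280,-9),(xf+133,yh,0),(xf-133,yh,0),(xf+133,yh-235,0),(xf-133,yh-235,0)])
    R=np.array([[np.cos(a),-np.sin(a),0],[np.sin(a),np.cos(a),0],[0,0,1]])
    return P@R.T+[x,y,z]
r=least_squares(lambda p:(proj(k,pts(p))-px).ravel(),[500,100,20,0,-50,-165])
p=r.x;print(p.round(3));print(r.fun.reshape(-1,2).round(1).tolist());W=pts(p)
print("handle",W[4:6].mean(0),"hinge",W[6:8].mean(0),"corners",W[:4].round())
E
python3 fit.py
```

```text
[ 6.11606e+02  2.37506e+02  3.63020e+01 -2.20000e-02 -6.64060e+01
 -1.62668e+02]
[[0.2, -0.5], [-0.1, -0.1], [0.5, -0.2], [-0.5, 0.7], [-0.1, 0.8], [0.2, -0.5], [0.2, 0.2], [-0.4, -0.6], [0.1, 0.9], [-0.0, -0.7]]
handle [ 535.3501915  -203.57188986   27.30159932] hinge [541.5913621   76.35854398  36.30159932] corners [[ 833. -168.   36.]
 [ 373. -157.   36.]
 [ 850.  632.   36.]
 [ 391.  643.   36.]]
```

```bash
python3 -m inch '[[0,0,0.16,0,0,0,85],[0,0,0.16,0,0,0,85],[0,0,0.16,0,0,0,85]]'; python3 -m inch '[[0,0,0,23,-40,10,60],[0,0,0,23,-40,10,40],[0,0,0,23,-40,10,40],[0,0,0,23,-40,10,40],[0,0,0,23,-40,10,40]]';python3 -m inch '[[0,0,0,23,-40,10,40],[0,0,0,23,-40,10,40],[0,0,0,23,-40,10,40],[0,0,0,23,-40,10,40],[0,0,0,0,0,0,40]]'
python3 - <<'E'
from h import *
s=read_state();c=camera("wrist");k=cams(c,s);print(s["time"],s["ee_pos"],s["eef_rot"],s["width"])
im=c["image"].copy();cv2.imwrite("pics/w1.png",im)
print(proj(k,[[535.4,-203.6,27.3],[595.3,-204.9,27.3],[475.4,-202.3,27.3]]))
E
```

```text
time: 0.57
ee_pos: [299.5, -604.7, 231.0]
eef_rot: [1.0, -0.013, -0.0, -0.0]
ft_force: [-0.9, 0.1, 0.6]
width: 85.2
gripper_force: 0.0
time: 1.2
ee_pos: [419.2, -405.8, 181.0]
eef_rot: [1.0, -0.01, 0.0, 0.0]
ft_force: [1.0, -0.6, -0.1]
width: 40.5
gripper_force: 0.0
time: 1.82
ee_pos: [515.6, -244.1, 140.4]
eef_rot: [1.0, -0.006, -0.0, -0.001]
ft_force: [0.4, 0.1, 0.0]
width: 39.8
gripper_force: 0.0
1.825 [ 515.6491239  -244.11935438  140.44725921] [ 9.99980829e-01 -6.02646156e-03 -2.54352043e-04 -1.39954948e-03] 39.83721749237876
[[273.2726493  172.78165158]
 [270.52738108 103.44828598]
 [275.65323104 232.84842304]]
```

View pics/w1.png

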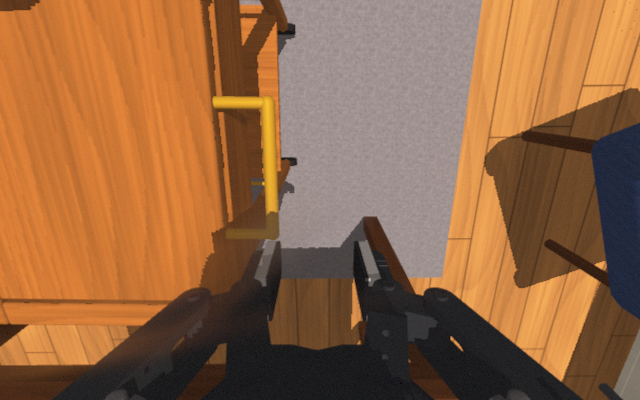

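The wrist view shows the bar from (268,103) to (272,234), about 2.5 px left of the prediction, so the bar sits at y ≈ -201.5. I'll go over it and then down.

```bash
python3 -m inch '[[0,0,0.01,10,-22,10,40],[0,0,0,9,-21,10,40],[0,0,0,0,0,28,40],[0,0,0,0,0,28,40],[0,0,0,0,0,28,40]]' 40; python3 -m inch '[[0,0,0,0,0,15,40],[0,0,0,0,0,13,40],[0,0,0,0,0,0,40]]'; python3 -m inch '[[0,0,0,0,0,0,6],[0,0,0,0,0,0,6],[0,0,0,0,0,0,6]]'
```

```text
time: 2.5
ee_pos: [533.4, -208.7, 36.8]
eef_rot: [1.0, -0.016, 0.0, 0.001]
ft_force: [0.2, 0.3, -0.4]
width: 39.8
gripper_force: 0.0
time: 2.88
ee_pos: [533.5, -207.0, 8.9]
eef_rot: [1.0, -0.015, -0.0, -0.0]
ft_force: [0.7, 0.4, 0.3]
width: 39.9
gripper_force: 0.0
time: 3.25
ee_pos: [534.7, -202.1, 10.3]
eef_rot: [1.0, -0.013, 0.0, -0.002]
ft_force: [-0.9, 9.3, 3.5]
width: 10.5
gripper_force: 38.9
```

```bash
python3 -c "
import numpy as np
t=np.r_[np.linspace(0,1.47,16),1.40,1.34,1.30];y=280-280*np.cos(t)-9*np.sin(t);z=280*np.sin(t)-9*np.cos(t)
print(np.c_[t[1:],-np.diff(y),-np.diff(z)].round(2))"
```

```text
[[  0.1   -0.46 -27.44]
 [  0.2   -3.15 -27.26]
 [  0.29  -5.8  -26.82]
 [  0.39  -8.39 -26.13]
 [  0.49 -10.91 -25.18]
 [  0.59 -13.32 -23.99]
 [  0.69 -15.61 -22.57]
 [  0.78 -17.74 -20.94]
 [  0.88 -19.7  -19.1 ]
 [  0.98 -21.48 -17.08]
 [  1.08 -23.05 -14.9 ]
 [  1.18 -24.39 -12.57]
 [  1.27 -25.51 -10.13]
 [  1.37 -26.37  -7.58]
 [  1.47 -26.99  -4.97]
 [  1.4   19.33   3.28]
 [  1.34  16.35   3.88]
 [  1.3   10.76   3.13]]
```

```bash
python3 -m inch '[[0,0,0,0,-4.5,-27.5,6],[0,0,0,0,-3,-27,6],[0,0,0,0,-6,-27,6],[0,0,0,0,-8.5,-26,6],[0,0,0,0,-11,-25,6]]' 40; python3 -m inch '[[0,0,0,0,-13.5,-24,6],[0,0,0,0,-15.5,-22.5,6],[0,0,0,0,0,0,6]]'
```

```text
time: 3.88
ee_pos: [535.3, -174.6, 143.3]
eef_rot: [1.0, -0.015, 0.001, 0.001]
ft_force: [2.3, -1.3, -3.2]
width: 11.0
gripper_force: 38.9
time: 4.25
ee_pos: [536.0, -146.3, 191.0]
eef_rot: [1.0, -0.015, 0.002, 0.002]
ft_force: [-0.2, -4.9, -0.5]
width: 10.4
gripper_force: 39.1
```

```bash
python3 -m inch '[[0,0,0,0,-18,-21,6],[0,0,0,0,-19.5,-19,6],[0,0,0,0,-21.5,-17,6],[0,0,0,0,-23,-15,6],[0,0,0,0,-24.5,-12.5,6]]' 40; python3 -m inch '[[0,0,0,0,-25.5,-10,6],[0,0,0,0,-26,-7.5,6],[0,0,0,0,-26,-5,6],[0,0,0,0,0,0,6],[0,0,0,0,0,0,6]]'
```

```text
time: 4.88
ee_pos: [538.5, -43.8, 276.6]
eef_rot: [1.0, -0.017, 0.001, 0.004]
ft_force: [-5.7, -8.9, 13.6]
width: 10.4
gripper_force: 41.3
time: 5.5
ee_pos: [540.5, 38.3, 299.8]
eef_rot: [1.0, -0.015, 0.001, 0.001]
ft_force: [-9.6, -3.6, 17.9]
width: 10.2
gripper_force: 43.3
```

```bash
python3 -m inch '[[0,0,0,0,11,0,6],[0,0,0,0,11,2,6],[0,0,0,0,11,3,6],[0,0,0,0,6,1.5,6],[0,0,0,0,0,0,6]]' 40
python3 - <<'E'
from h import *
cv2.imwrite("pics/s2.png",camera("scene")["image"])
E
```

```text
time: 6.12
ee_pos: [539.7, 1.2, 291.6]
eef_rot: [1.0, -0.015, 0.001, -0.001]
ft_force: [-4.8, 0.1, 9.8]
width: 10.5
gripper_force: 42.8
```

View pics/s2.png

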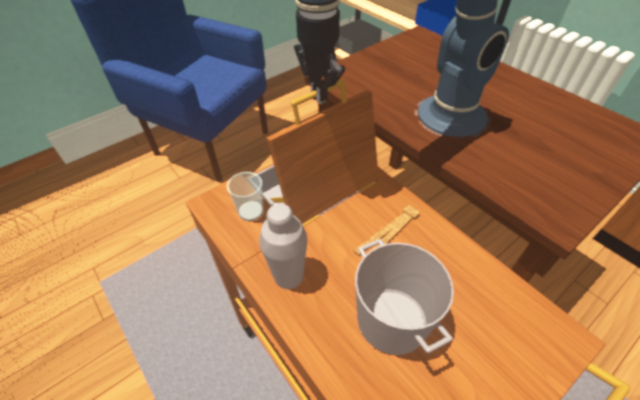

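The flap stands nearly upright with the gripper on its bar. I'll press it gently downwards to see whether the stay holds.

```bash
python3 -m inch '[[0,0,0,0,4,1,6],[0,0,0,0,0,0,6],[0,0,0,0,0,0,6]]' 40;  python3 -m inch '[[0,0,0,0,4,1,6],[0,0,0,0,0,0,6],[0,0,0,0,0,0,6]]' 40
```

```text
time: 6.55
ee_pos: [539.7, -0.5, 291.1]
eef_rot: [1.0, -0.014, 0.001, -0.002]
ft_force: [-4.8, 4.8, 11.0]
width: 10.5
gripper_force: 43.0
time: 6.92
ee_pos: [539.6, -2.2, 290.6]
eef_rot: [1.0, -0.013, 0.001, -0.004]
ft_force: [-6.0, 8.2, 13.5]
width: 10.3
gripper_force: 43.1
```

```bash
python3 -m inch '[[0,0,0,0,-4,-1,6],[0,0,0,0,-3.5,-1,6],[0,0,0,0,0,0,15],[0,0,0,0,0,0,40],[0,0,0,0,0,0,40]]' 40;  python3 -m inch '[[0,0,0,0,0,-15,40],[0,0,0,0,0,-15,40],[0,0,0,0,10,-30,40],[0,0,0,0,40,-10,40],[0,0,0,0,40,0,40]]' 40;python3 -m inch '[[0,0,0,0,45,0,85],[0,0,0,0,45,0,85],[0,0,0,-20,35,0,85],[0,0,0,-20,10,10,85],[0,0,0,0,0,0,85]]'
python3 - <<'E'
from h import *
s=read_state();c=camera("wrist");print(s["ee_pos"],s["eef_rot"],s["joint_positions"]);a=c["image"]
b=camera("top")["image"];t=cv2.resize(b[110:310,300:460],None,fx=2.0,fy=2.0,interpolation=cv2.INTER_CUBIC)
cv2.imwrite("pics/w2.png",a);cv2.imwrite("pics/t2.png",b)
E
```

```text
time: 7.55
ee_pos: [540.0, -0.7, 288.5]
eef_rot: [1.0, -0.015, -0.0, 0.0]
ft_force: [-0.8, 0.1, 0.4]
width: 40.0
gripper_force: 0.0
time: 8.18
ee_pos: [538.3, -91.0, 361.6]
eef_rot: [1.0, -0.015, 0.002, 0.0]
ft_force: [0.7, 0.0, -0.4]
width: 40.3
gripper_force: 0.0
time: 8.8
ee_pos: [492.2, -225.3, 349.6]
eef_rot: [1.0, -0.017, 0.0, 0.0]
ft_force: [0.3, 0.1, 0.1]
width: 85.2
gripper_force: 0.0
[ 492.18582533 -225.26582829  349.57631484] [ 9.99859711e-01 -1.67477357e-02  1.41427689e-04  2.27567971e-04] [ 0.36877695  0.16542018 -0.02058816  1.68471921  0.00387892  1.29107402
 -1.25689307]
```

View pics/w2.png

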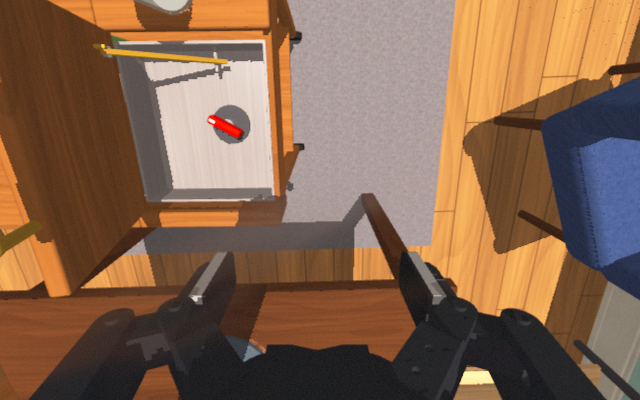

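The flap stands by itself with the stay on its pin at about (219,62). The red cock is at about (226,127), its white end (209,119) towards +y.

Run:
```python
from h import *
from scipy.optimize import least_squares
s=read_state();c=camera("wrist");k=cams(c,s)
def back(u,v,z):
    K,R,t=k;d=R.T@np.linalg.inv(K)@[u,v,1];C=-R.T@t;return C+d*(z-C[2])/d[2]
a=c["image"].astype(int);m=(a[...,2]>120)&(a[...,1]<70)&(a[...,0]<70);m[:90]=0;m[170:]=0;m[:,:190]=0;m[:,270:]=0
ys,xs=np.nonzero(m);print(len(xs),xs.mean(),ys.mean(),xs.min(),xs.max(),ys.min(),ys.max())
print("mid",back(xs.mean(),ys.mean(),-4),"drain",back(231,124,-45))
A=back(209,118.5,2);B=back(242,131,2);print(A,B,np.hypot(*(A-B)[:2]),np.arctan2(*(A-B)[1::-1]))
x,y=int(226),126;cv2.imwrite("pics/w3.png",cv2.resize(c["image"][86:166,176:276],None,fx=6,fy=6,interpolation=cv2.INTER_CUBIC))
```

```text
332 227.65060240963857 127.66867469879519 210 244 116 138
mid [538.14536124 -73.49077986  -4.        ] drain [541.37924631 -67.85415235 -45.        ]
[554.16277716 -46.52617365   2.        ] [532.48683408 -98.54219207   2.        ] 56.35168746409863 1.1759625834678267
```

View pics/w3.png

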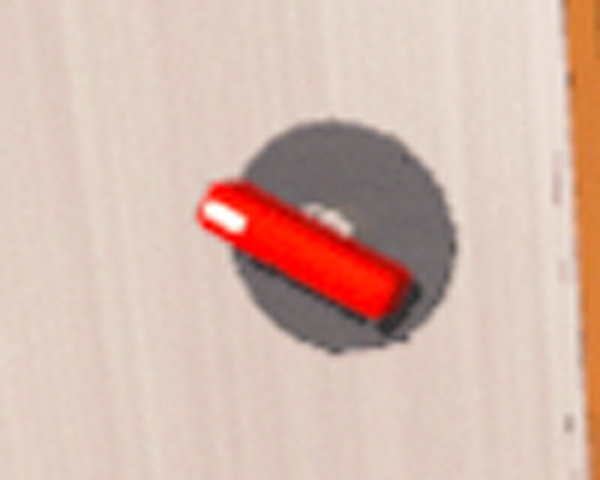

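```bash
python3 -m inch '[[0,0,-0.162,0,0,0,85],[0,0,-0.162,0,0,0,85],[0,0,-0.162,0,0,0,85],[0,0,-0.162,0,0,0,85],[0,0,-0.162,0,0,0,85]]'; python3 -m inch '[[0,0,-0.162,0,0,0,60],[0,0,-0.162,0,0,0,50],[0,0.12,0,0,0,0,50],[0,0,0,0,0,0,50]]'
cat > go.py <<'E'
import sys
from h import *
from scipy.spatial.transform import Rotation as Q
s=read_state();R=Q.from_quat(s["eef_rot"]).as_matrix();T=np.array(list(map(float,sys.argv[1:4])))
print("t",s["time"],"pos",s["ee_pos"].round(1),"xaxis yaw",np.arctan2(R[1,0],R[0,0]).round(3),"z",R[:,2].round(3),"down in tool",(R.T@[0,0,-1]).round(3))
print("tool shift",(R.T@(T-s["ee_pos"])).round(1),"J",np.round(s["joint_positions"],2),"F",s["ft_force"].round(1),"M",s["moment"].round(3))
E
python3 go.py 540 -71 110
```

```text
time: 9.57
ee_pos: [494.7, -222.7, 349.4]
eef_rot: [0.923, 0.384, 0.001, 0.0]
ft_force: [0.7, 0.4, -0.3]
width: 84.8
gripper_force: 0.0
time: 10.07
ee_pos: [493.2, -225.4, 349.1]
eef_rot: [0.851, 0.522, 0.051, -0.031]
ft_force: [-0.7, -0.1, 0.9]
width: 50.1
gripper_force: 0.0
t 10.075 pos [ 493.2 -225.4  349.1] xaxis yaw 1.101 z [ 0.054  0.105 -0.993] down in tool [-0.118 -0.     0.993]
tool shift [129.5 -28.3 256.2] J [ 0.52  0.17 -0.12  1.68 -0.1   1.28 -0.04] F [-0.7 -0.1  0.9] M [-0.086  0.064  0.005]
```

```bash
python3 -m inch '[[0,0,0,16,-3.5,32,50],[0,0,0,16,-3.5,32,50],[0,0,0,16,-3.5,32,50],[0,0,0,16,-3.5,32,50],[0,0,0,16,-3.5,32,50]]'; python3 -m inch '[[0,0,0,16,-3.5,32,50],[0,0,0,16,-3.5,32,50],[0,0,0,16,-3.5,32,50],[0,0,0,0,0,0,50]]'; python3 go.py 540 -71 -27
python3 - <<'E'
from h import *
a=camera("wrist")["image"];b=camera("top")["image"][100:340,230:470]
cv2.imwrite("pics/m4.png",np.hstack([cv2.resize(a,(480,300)),cv2.resize(b,(300,300))]))
s=read_state();c=camera("wrist");k=cams(c,s);print(proj(k,[[539,-73,2],[539,-73,-44]])*.75)
E
```

```text
time: 10.7
ee_pos: [523.2, -125.8, 199.1]
eef_rot: [0.849, 0.525, 0.051, -0.031]
ft_force: [-0.1, -0.8, 0.2]
width: 49.9
gripper_force: 0.0
time: 11.2
ee_pos: [538.7, -67.0, 108.4]
eef_rot: [0.848, 0.526, 0.05, -0.033]
ft_force: [-0.3, 0.8, -0.4]
width: 50.0
gripper_force: 0.0
t 11.2 pos [538.7 -67.  108.4] xaxis yaw 1.109 z [ 0.049  0.108 -0.993] down in tool [-0.119  0.004  0.993]
tool shift [-19.1   3.5 134.1] J [ 0.28  0.4  -0.21  1.98 -0.05  0.73 -0.34] F [-0.3  0.8 -0.4] M [-0.159  0.042 -0.035]
[[238.01813203 159.00146982]
 [237.93224957 151.01728017]]
```

View pics/m4.png

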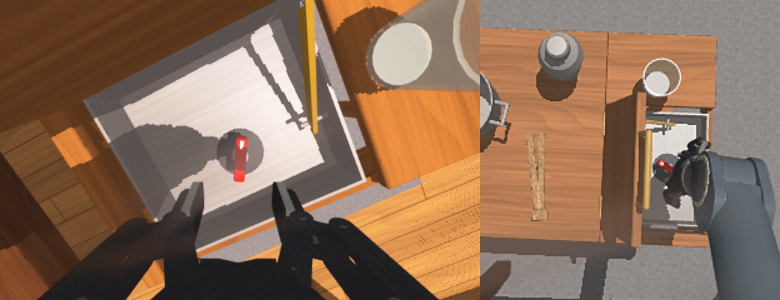

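The bar lies at about (239,159) in the left picture, as predicted and in line with the fingers. The forearm is clear of the flap, so I'm going down.

```bash
python3 -m inch '[[0,0,0,-4,1,27,50],[0,0,0,-4,1,27,50],[0,0,0,-4,1,27,50],[0,0,0,-4,0.5,27,50],[0,0,0,-3,0,18,50]]'; python3 -m inch '[[0,0,0,0,0,8,50],[0,0,0,0,0,0,50]]'; python3 go.py 540 -71 -27
```

```text
time: 11.98
ee_pos: [541.6, -76.7, -17.2]
eef_rot: [0.85, 0.523, 0.052, -0.031]
ft_force: [-0.1, 0.2, 0.4]
width: 49.9
gripper_force: 0.0
time: 12.22
ee_pos: [541.6, -74.7, -25.0]
eef_rot: [0.85, 0.523, 0.051, -0.031]
ft_force: [-0.6, 1.1, 0.6]
width: 50.2
gripper_force: 0.0
t 12.225 pos [541.6 -74.7 -25. ] xaxis yaw 1.104 z [ 0.054  0.107 -0.993] down in tool [-0.12  -0.001  0.993]
tool shift [ 2.3 -3.1  2.2] J [ 0.27  0.62 -0.19  2.04 -0.01  0.45 -0.34] F [-0.6  1.1  0.6] M [-0.063  0.035  0.036]
```

```bash
python3 -m inch '[[0,0,0,2,-3,1,50],[0,0,0,0,0,0,50],[0,0,0,0,0,0,20]]' 30; python3 -m inch '[[0,0,0,0,0,0,8],[0,0,0,0,0,0,8],[0,0,0,0,0,0,8],[0,0,0,0,0,0,8]]' 50; python3 go.py 540 -71 -27
python3 - <<'E'
from station import *
import numpy as np
for i in range(3): camera("wrist"); print(np.round(read_state()["moment"],3))
E
```

```text
time: 12.6
ee_pos: [539.8, -71.3, -25.6]
eef_rot: [0.85, 0.523, 0.051, -0.031]
ft_force: [-0.6, 0.4, -0.5]
width: 33.0
gripper_force: 0.0
time: 13.1
ee_pos: [539.5, -71.3, -25.5]
eef_rot: [0.85, 0.523, 0.051, -0.031]
ft_force: [-2.3, 1.1, 5.6]
width: 19.5
gripper_force: 48.7
t 13.1 pos [539.5 -71.3 -25.5] xaxis yaw 1.104 z [ 0.054  0.107 -0.993] down in tool [-0.12  -0.     0.993]
tool shift [0.3 0.3 1.5] J [ 0.26  0.62 -0.19  2.05 -0.01  0.45 -0.34] F [-2.3  1.1  5.6] M [0.071 0.367 0.037]
[0.114 0.383 0.057]
[0.013 0.412 0.029]
[0.027 0.358 0.04 ]
```

Width reads 19.5 where the bar is 14, so I'm looking before turning.

Run:
```python
from h import *
a=camera("wrist")["image"];cv2.imwrite("pics/w5.png",cv2.resize(a[130:400,180:460],None,fx=2.2,fy=2.2,interpolation=cv2.INTER_CUBIC))
```

```text
(no output)
```

View pics/w5.png

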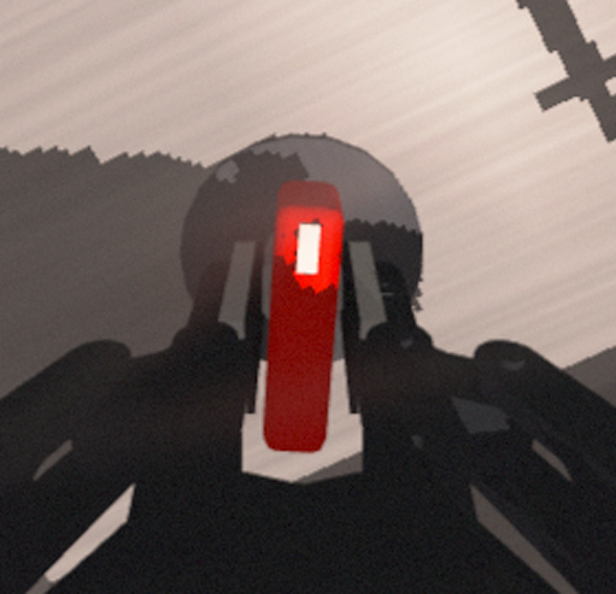

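The picture shows gaps on both sides of the red bar (columns ~270–340, with the pads at ~250 and ~350), so the finger tips are holding the round boss beneath it. I'll open, go up 9 mm and regrip.

```bash
python3 -m inch '[[0,0,0,0,0,0,32],[0,0,0,0,0,0,32],[0,0,0,1,0,-9,32],[0,0,0,0,0,0,32]]' 50; python3 -m inch '[[0,0,0,0,0,0,8],[0,0,0,0,0,0,8],[0,0,0,0,0,0,8],[0,0,0,0,0,0,8]]' 50; python3 go.py 540 -71 -18
python3 - <<'E'
from station import *
import numpy as np
for i in range(3): camera("wrist"); print(np.round(read_state()["moment"],3))
E
```

```text
time: 13.8
ee_pos: [540.2, -71.5, -16.2]
eef_rot: [0.85, 0.523, 0.052, -0.031]
ft_force: [0.1, -0.5, 0.7]
width: 31.8
gripper_force: 0.0
time: 14.3
ee_pos: [539.5, -70.9, -15.7]
eef_rot: [0.85, 0.524, 0.051, -0.032]
ft_force: [-3.4, 1.0, 12.4]
width: 13.3
gripper_force: 76.6
t 14.3 pos [539.5 -70.9 -15.7] xaxis yaw 1.105 z [ 0.054  0.107 -0.993] down in tool [-0.12   0.     0.993]
tool shift [-0.2  0.5  2.3] J [ 0.26  0.6  -0.19  2.04 -0.02  0.47 -0.34] F [-3.4  1.  12.4] M [0.343 0.792 0.129]
[0.397 0.795 0.124]
[0.372 0.824 0.154]
[0.341 0.831 0.14 ]
```

```bash
cat > meas.py <<'E'
from h import *
from scipy.spatial.transform import Rotation as Q
L=[]
def rd():
    s=read_state();R=Q.from_quat(s["eef_rot"]).as_matrix();F=s["ft_force"];M=s["moment"]
    r=np.array([539.,-73,-5])-(s["ee_pos"]-172*R[:,2])
    return np.r_[M[2]-(r[0]*F[1]-r[1]*F[0])/1000,M[2],F,np.arctan2(R[1,0],R[0,0]),s["ee_pos"],s["width"]]
a=rd()
for i in range(3): camera("wrist");L.append(rd())
m=np.mean(L,0);print("end-of-row Mz %.3f raw %.3f | held Mzaxis %.3f raw %.3f F %s yaw %.4f pos %s w %.1f t %.2f"%(a[0],a[1],m[0],m[1],m[2:5].round(1),m[5],m[6:9].round(1),m[9],read_state()["time"]))
E
python3 meas.py; python3 -m inch '[[-0.006,0,0.05,0,0.1,-1,8],[-0.006,0,0.05,0,0.1,0,8]]' 60 >/dev/null; python3 meas.py;python3 -m inch '[[-0.006,0,0.04,0,0.1,0,8]]' 60 >/dev/null; python3 meas.py; python3 -m inch '[[-0.006,0,0.04,0,0.1,0,8]]' 60 >/dev/null; python3 meas.py
```

```text
end-of-row Mz 0.076 raw 0.140 | held Mzaxis 0.064 raw 0.120 F [-2.8  1.1 11.9] yaw 1.1046 pos [539.6 -70.9 -15.7] w 12.9 t 14.60
end-of-row Mz 0.139 raw 0.169 | held Mzaxis -0.087 raw -0.048 F [-1.4  1.7  5.8] yaw 1.0024 pos [539.6 -71.  -15.6] w 13.0 t 15.00
end-of-row Mz 0.154 raw 0.186 | held Mzaxis 0.001 raw 0.035 F [-1.2  1.5  6.3] yaw 0.9628 pos [539.7 -71.  -15.7] w 12.7 t 15.28
end-of-row Mz 0.209 raw 0.261 | held Mzaxis 0.002 raw 0.040 F [-1.   2.   6.2] yaw 0.9226 pos [539.7 -71.  -15.7] w 12.9 t 15.55
```

```bash
python3 -m inch '[[-0.005,0,0.04,0,0.1,0,8]]' 60 >/dev/null; python3 meas.py;python3 -m inch '[[-0.005,0,0.04,0,0.1,0,8]]' 60 >/dev/null; python3 meas.py
```

```text
end-of-row Mz 0.175 raw 0.222 | held Mzaxis 0.028 raw 0.060 F [-1.1  1.3  6.4] yaw 0.8822 pos [539.8 -71.1 -15.7] w 12.8 t 15.82
end-of-row Mz 0.218 raw 0.264 | held Mzaxis 0.011 raw 0.047 F [-1.1  1.6  6. ] yaw 0.8420 pos [539.8 -71.1 -15.7] w 12.8 t 16.10
```

```bash
for i in 1; do :; done; python3 -m inch '[[-0.005,0,0.04,0,0.1,0,8]]' 60 >/dev/null; python3 meas.py;python3 -m inch '[[-0.005,0,0.04,0,0.1,0,8]]' 60 >/dev/null; python3 meas.py;python3 -m inch '[[-0.005,0,0.04,0,0.1,0,8]]' 60 >/dev/null; python3 meas.py
```

```text
end-of-row Mz 0.206 raw 0.251 | held Mzaxis -0.006 raw 0.035 F [-1.6  1.6  6.7] yaw 0.8017 pos [539.9 -71.1 -15.7] w 13.0 t 16.38
end-of-row Mz 0.190 raw 0.231 | held Mzaxis -0.002 raw 0.043 F [-1.5  1.9  6.5] yaw 0.7614 pos [539.9 -71.1 -15.7] w 12.9 t 16.65
end-of-row Mz 0.220 raw 0.252 | held Mzaxis -0.002 raw 0.043 F [-1.9  1.6  6.7] yaw 0.7212 pos [539.9 -71.2 -15.7] w 12.7 t 16.93
```

```bash
python3 -m inch '[[-0.005,0,0.04,0,0.1,0,8]]' 60 >/dev/null; python3 meas.py;python3 -m inch '[[-0.005,0,0.04,0,0.1,0,8]]' 60 >/dev/null; python3 meas.py;python3 -m inch '[[-0.005,0,0.04,0,0.1,0,8]]' 60 >/dev/null; python3 meas.py
```

```text
end-of-row Mz 0.193 raw 0.243 | held Mzaxis 0.025 raw 0.069 F [-1.6  1.7  7. ] yaw 0.6809 pos [540.  -71.2 -15.7] w 12.7 t 17.20
end-of-row Mz 0.161 raw 0.229 | held Mzaxis 0.015 raw 0.066 F [-1.8  2.   7. ] yaw 0.6406 pos [540.  -71.3 -15.7] w 12.7 t 17.48
end-of-row Mz 0.169 raw 0.235 | held Mzaxis 0.006 raw 0.047 F [-1.6  1.6  6.9] yaw 0.6004 pos [540.1 -71.3 -15.7] w 12.7 t 17.75
```

```bash
python3 go.py 540 -71 -18
```

```text
t 17.75 pos [540.1 -71.3 -15.7] xaxis yaw 0.601 z [ 0.101  0.066 -0.993] down in tool [-0.121 -0.002  0.993]
tool shift [-0.2 -0.3  2.3] J [ 0.12  0.58 -0.03  2.09 -0.16  0.39 -0.73] F [-1.5  1.5  7. ] M [ 0.685  0.611 -0.012]
```

```bash
python3 -m inch '[[-0.005,0,0.04,0,0.1,0,8]]' 60 >/dev/null; python3 meas.py;python3 -m inch '[[-0.005,0,0.04,0,0.1,0,8]]' 60 >/dev/null; python3 meas.py;python3 -m inch '[[-0.005,0,0.04,0,0.1,0,8]]' 60 >/dev/null; python3 meas.py
```

```text
end-of-row Mz 0.204 raw 0.247 | held Mzaxis 0.012 raw 0.061 F [-1.8  2.   7.4] yaw 0.5601 pos [540.1 -71.3 -15.7] w 12.9 t 18.02
end-of-row Mz 0.222 raw 0.285 | held Mzaxis -0.031 raw 0.023 F [-1.9  2.3  7.4] yaw 0.5198 pos [540.1 -71.4 -15.7] w 12.8 t 18.30
end-of-row Mz 0.182 raw 0.240 | held Mzaxis 0.025 raw 0.082 F [-1.8  2.5  7.2] yaw 0.4796 pos [540.1 -71.4 -15.7] w 12.7 t 18.57
```

```bash
python3 -m inch '[[-0.005,0,0.04,0,0.1,0,8]]' 60 >/dev/null; python3 meas.py;python3 -m inch '[[-0.005,0,0.04,0,0.1,0,8]]' 60 >/dev/null; python3 meas.py;python3 -m inch '[[-0.005,0,0.04,0,0.1,0,8]]' 60 >/dev/null; python3 meas.py
```

```text
end-of-row Mz 0.204 raw 0.260 | held Mzaxis 0.006 raw 0.060 F [-2.2  2.2  7.3] yaw 0.4393 pos [540.2 -71.5 -15.7] w 12.8 t 18.85
end-of-row Mz 0.156 raw 0.228 | held Mzaxis 0.011 raw 0.072 F [-1.6  2.8  7.7] yaw 0.3990 pos [540.2 -71.5 -15.7] w 12.7 t 19.12
end-of-row Mz 0.187 raw 0.246 | held Mzaxis 0.000 raw 0.065 F [-2.5  2.7  7.9] yaw 0.3587 pos [540.2 -71.6 -15.7] w 12.8 t 19.40
```

```bash
python3 -m inch '[[-0.005,0,0.04,0,0.1,0,8]]' 60 >/dev/null; python3 meas.py;python3 -m inch '[[-0.005,0,0.04,0,0.1,0,8]]' 60 >/dev/null; python3 meas.py;python3 -m inch '[[-0.005,0,0.04,0,0.1,0,8]]' 60 >/dev/null; python3 meas.py
```

```text
end-of-row Mz 0.157 raw 0.217 | held Mzaxis 0.008 raw 0.069 F [-2.3  2.7  7.6] yaw 0.3185 pos [540.3 -71.6 -15.7] w 12.7 t 19.68
end-of-row Mz 0.178 raw 0.235 | held Mzaxis 0.019 raw 0.063 F [-1.9  1.9  7.8] yaw 0.2782 pos [540.3 -71.7 -15.7] w 12.7 t 19.95
end-of-row Mz 0.184 raw 0.245 | held Mzaxis 0.007 raw 0.076 F [-2.1  3.3  7.8] yaw 0.2379 pos [540.3 -71.7 -15.7] w 12.8 t 20.23
```

```bash
python3 -m inch '[[-0.005,0,0.04,0,0.1,0,8]]' 60 >/dev/null; python3 meas.py;python3 -m inch '[[-0.005,0,0.04,0,0.1,0,8]]' 60 >/dev/null; python3 meas.py;python3 -m inch '[[-0.005,0,0.04,0,0.1,0,8]]' 60 >/dev/null; python3 meas.py; python3 go.py 540 -71 -18
```

```text
end-of-row Mz 0.215 raw 0.279 | held Mzaxis 0.022 raw 0.087 F [-2.   3.1  8. ] yaw 0.1977 pos [540.3 -71.8 -15.7] w 12.7 t 20.50
end-of-row Mz 0.188 raw 0.256 | held Mzaxis -0.002 raw 0.056 F [-2.5  2.8  7.9] yaw 0.1574 pos [540.3 -71.8 -15.7] w 12.8 t 20.77
end-of-row Mz 0.228 raw 0.300 | held Mzaxis 0.030 raw 0.095 F [-2.1  3.3  8. ] yaw 0.1172 pos [540.3 -71.9 -15.7] w 12.6 t 21.05
t 21.05 pos [540.4 -71.9 -15.7] xaxis yaw 0.118 z [ 0.121  0.012 -0.993] down in tool [-0.122 -0.003  0.993]
tool shift [-0.5 -0.9  2.3] J [-0.06  0.57  0.16  2.12 -0.3   0.35 -1.1 ] F [-1.4  3.1  8.6] M [1.031 0.631 0.076]
```

```bash
python3 -m inch '[[-0.005,0,0.04,0,0.1,0,8]]' 60 >/dev/null; python3 meas.py;python3 -m inch '[[-0.005,0,0.04,0,0.1,0,8]]' 60 >/dev/null; python3 meas.py
```

```text
end-of-row Mz 0.227 raw 0.298 | held Mzaxis 0.076 raw 0.139 F [-3.   3.2  8.7] yaw 0.0771 pos [540.3 -71.9 -15.7] w 12.5 t 21.32
end-of-row Mz 0.313 raw 0.379 | held Mzaxis 0.087 raw 0.145 F [-2.6  3.   8.4] yaw 0.0370 pos [540.4 -72.  -15.7] w 12.8 t 21.60
```

```bash
python3 -m inch '[[-0.004,0,0.03,0,0.1,0,8]]' 60 >/dev/null; python3 meas.py; python3 meas.py
```

```text
end-of-row Mz 0.288 raw 0.348 | held Mzaxis 0.184 raw 0.246 F [-2.2  3.3  8.7] yaw 0.0074 pos [540.4 -72.  -15.7] w 12.8 t 21.88
end-of-row Mz 0.162 raw 0.230 | held Mzaxis 0.156 raw 0.223 F [-2.8  3.6  8.3] yaw 0.0076 pos [540.4 -72.  -15.7] w 12.8 t 22.02
```

```bash
python3 -m inch '[[-0.004,0,0.038,0,0.1,0,8]]' 60 >/dev/null; python3 meas.py; python3 meas.py
```

```text
end-of-row Mz 0.431 raw 0.489 | held Mzaxis 0.214 raw 0.268 F [-2.5  3.   9.1] yaw -0.0311 pos [540.4 -72.1 -15.7] w 13.0 t 22.30
end-of-row Mz 0.130 raw 0.200 | held Mzaxis 0.199 raw 0.256 F [-2.6  3.2  8.1] yaw -0.0306 pos [540.4 -72.1 -15.7] w 12.5 t 22.45
```

```bash
python3 -m inch '[[0,0,0,0,0,0,16],[0,0,0,0,0,0,36],[0,0,0,0,0,0,36],[0,0,0,2.5,0,-20,36],[0,0,0,3.5,0,-30,36]]'; python3 -m inch '[[0,0,0,3.5,0,-30,36],[0,0,0,3,10,-25,36],[0,0,0,0,40,-20,36],[0,0,0,0,40,-20,36],[0,0,0,0,40,-20,36]]';  python3 -m inch '[[0,0,0,0,30,-20,36],[0,0,0,0,0,-10,36],[0,0,0,0,0,0,36]]'
python3 - <<'E'
from h import *
s=read_state();c=camera("wrist");a=c["image"];b=camera("scene")["image"];print(s["ee_pos"])
cv2.imwrite("pics/f6.png",np.hstack([cv2.resize(a,(480,300)),cv2.resize(b[60:300,180:436],(320,300))]))
E
```

```text
time: 23.08
ee_pos: [539.6, -73.6, 33.8]
eef_rot: [0.998, -0.016, 0.06, 0.003]
ft_force: [-0.1, 0.1, -0.1]
width: 36.0
gripper_force: 0.0
time: 23.7
ee_pos: [528.2, -203.8, 150.2]
eef_rot: [0.998, -0.016, 0.062, 0.003]
ft_force: [0.5, 1.0, 0.3]
width: 35.8
gripper_force: 0.0
time: 24.08
ee_pos: [524.1, -231.6, 179.8]
eef_rot: [0.998, -0.016, 0.062, 0.003]
ft_force: [-0.6, 0.3, 0.5]
width: 36.2
gripper_force: 0.0
[ 524.06564203 -231.56907636  179.80274392]
```

View pics/f6.png

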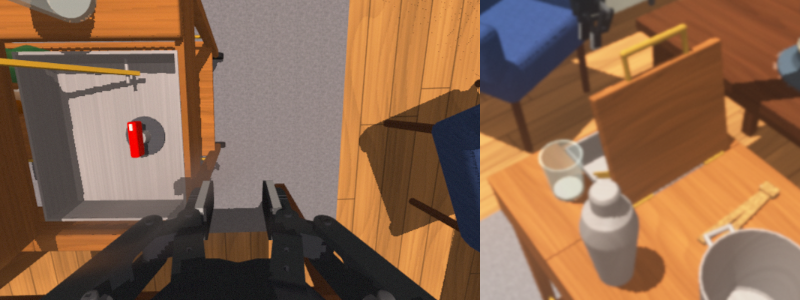

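The flap stands, and the tumbler, shaker, tongs and bucket are undisturbed. The bar lies at about (136,140), roughly along x. One check of its angle, to see how far it eased back.

Run:
```python
from h import *
s=read_state();c=camera("wrist");k=cams(c,s);im=c["image"][140:230,130:240]
for a in (-.03,.1):
    print(a,proj(k,[[539+d*np.cos(a),-73+d*np.sin(a),2] for d in (28,0,-28)]).round(1).tolist())
o=cv2.resize(im,None,fx=6,fy=6,interpolation=cv2.INTER_CUBIC);cv2.imwrite("pics/c7.png",o)
```

```text
-0.03 [[177.4, 161.2], [179.7, 185.6], [182.0, 209.3]]
0.1 [[174.2, 161.4], [179.7, 185.6], [185.1, 209.1]]
```

View pics/c7.png

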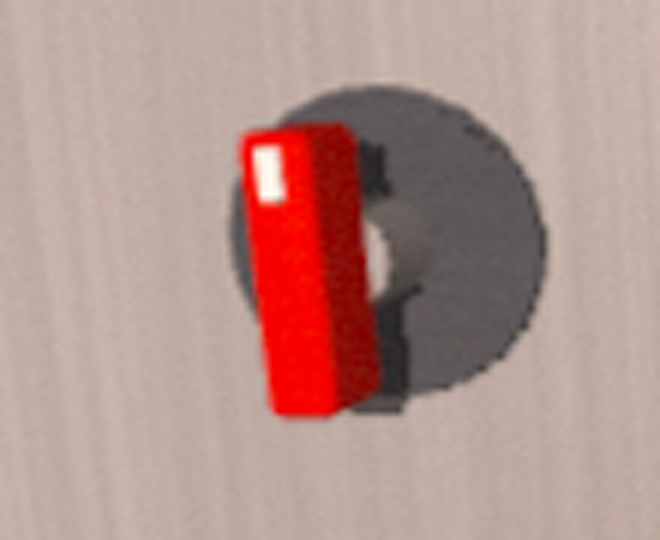

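The bar's slope (27/285 = 0.095) matches the angle I left it at (0.096), so it has not eased back measurably. Handing in.

```bash
python3 -c "
from station import *
print(finish_job())"
```

```text
the job is handed in; nothing more can be done
None
```

The flap stands open on its stay, the drain cock is nipped up about 0.2 N m above its free torque (snug is 0.15 to 0.3), the bucket, shaker, tumbler and tongs are where they were, and the job was handed in at about 24 s with the gripper clear.

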